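Shut the exposure unit and start it

TASK

Get the plate exposed: with your fingertips only, push the exposure unit's drawer (the yellow plate lies in it) fully home and push the blue hatch on its top down flat, in either order. Only when both are fully shut, press the green start button all the way down and let it go. Grip and lift nothing, leave the plate lying in the drawer, and leave the jars, tape and tools around where they are.

Things in the scene. Friction and masses are not known exactly. Their poses are not given: they have to be found in the camera images.
- unit: Grey tabletop UV exposure unit, fixed to the table, 260 (x) by 360 (y) by 110 mm high; origin at the centre of its underside on the table. Its -x side is the front, with the drawer; the hatch and the button are on its top. It stands at a different place and yaw each time; its z is up.
- drawer (a joint): How far the drawer is pulled out of the unit, m: 0 fully shut, starts 0.04 to 0.085, stop at 0.13. It slides along the unit's x: pushing its front towards the unit's +x shuts it, against about 2 N of friction; it stays where it is left, and has a hard stop at 0.
- drawer_front (a point): Middle of the top edge of the drawer's white front panel, on its outer (-x) face; axes as the unit's. Panel 226 mm wide (y), 18 thick, 88 high, its top 100 mm above the table; no handle. Shut, this point is at (-0.148, 0.042, 0.100) in the unit's frame. Behind the panel is a flat tray 210 mm long, 200 wide, its floor 18 mm above the table.
- hatch (a joint): Angle of the blue hatch on the unit's top, rad: 0 shut (lying flat), starts 0.9 to 1.5, stop at 1.6 (1.57 is upright). Its stiff hinge holds it at any angle (turning it takes up to about 0.2 N m) and has a hard stop at 0; it must be pushed all the way down.
- hatch_hinge (a point): Middle of the hatch's hinge line, at (-0.025, 0.09, 0.112) in the unit's frame, parallel to its x. Axes turn with the hatch: -y from hinge to free edge, +z out of its outer face. The hatch is 110 mm along the hinge, 120 mm to its free edge, 0 to 6 mm in this z. Shut, it lies towards the unit's -y; open, its outer face looks to +y: push it there, towards -y and down.
- hatch_edge (a point): Middle of the hatch's free edge, on its outer face: 120 mm from the hinge; axes turn with the hatch.
- start (a joint): Travel of the green start button, m: 0 up, 0.006 fully down. Pressed straight down; the spring needs about 4 N when fully down and brings it back up.
- start_top (a point): Centre of the top of the green button's round cap (30 mm across), on the right of the unit's top near the front (-0.08, -0.13 in the unit's frame); moves down with the button.
- plate: Loose yellow printing plate with a dark blue middle, 50 by 90 by 4 mm, lying flat on the tray's floor; origin at the centre of its underside. It rides along with the drawer; not to be touched.
- jar_top: Small red jar, 44 mm across, 60 mm high, standing loose on the rear right of the unit's top; origin at the centre of its underside. Leave alone.
- jar_blue: Blue ink jar, 60 mm across, 85 mm high, on the table; origin at the centre of its underside. Leave alone.
- jar_black: Black ink jar with a white cap, 60 mm across, 85 mm high, on the table; origin at the centre of its underside. Leave alone.
- tape: Roll of brown tape lying flat, 90 mm across, 24 mm high; origin at the centre of its underside. Leave alone.
- scraper: Yellow plastic scraper with a blue edge lying flat, 70 by 100 mm, 10 mm high; origin at the centre of its underside. Leave alone.
- spatula: Ink spatula lying flat on the table, 220 mm long; its x axis runs along it. Leave alone.

How it is judged:
By the outcome, as a careful person would: the job done as asked, in the order asked, and still so for the second after the job is handed in, with the robot touching nothing.
It also fails if it takes over 51 s, if anything falls off the work surface, if the arm or the gripper's body presses on something with over 40 N, if the wrist force passes 120 N, or if a joint passes its speed limit or range.

ROBOT

A 6-joint arm with a two-finger parallel gripper is mounted at the origin on the work surface. World frame = base frame: x ahead of the robot, y to its left, z up, the work surface at z = 0. Lengths are in m, angles in rad, forces in N, time in s.
With the tool pointing down it reaches from about 0.375 to 0.9 m from the base axis. Payload 3.1 kg.
Tool frame: the origin (TCP) lies at the very end of the fingers, on their centre line; the grasp point (between the pads) lies 19 mm behind it; x points along the fingers, y is the direction in which the jaws open and shut, and the axes are right-handed (so a half turn about x gives the same grasp; the last joint's range is limited). The gripper opens to 87 mm and grips with 3 to 60 N. Pads are 19 mm wide; open, the fingers measure 117 mm over their backs; the gripper's body (75 mm by 190 mm) begins 51 mm behind the grasp point.
Start: joints at [1.083, 0.527, 1.433, -0, 1.181, -0.178], TCP at [0.191, 0.595, 0.223] pointing down, gripper open.
Joint ranges: [-3.08, 3.08], [-0.75, 2.2], [0.22, 2.44], [-1.43, 4.57], [0, 2.65], [-2.85, 2.85]. Speed limits (rad/s): [2.79, 2.79, 3.14, 3.14, 3.14, 3.14].

INTERFACE

Orientations are given as a unit quaternion [x, y, z, w].
In Python, from rig import robot gives the robot as it stands.
- The arm moves only by the tool carry_out, never from a script. Its argument "commands" is a list that holds one entry, the list of rows, each a list of 5 numbers: the opening, from 0 (shut) to 1 (fully open), then the shift along the tool's x, y, z in mm, then the turn about the tool's x in degrees. In form: [[[hand, x, y, z, twist], ...]]. A call has 1 to 8 rows; each row shifts and turns the pose as measured when the row begins, along the tool's axes as they then stand; what a row does not reach is not made up. A row lasts 1/12 s, in which the tool goes at most 41.7 mm and 7.16 degrees, less where a joint would pass 70% of its speed; a pose out of reach is approached as far as the arm can. A call with a gripper value outside its range is refused whole. The fingers move at their own pace and stop on an object; "force" is the grip in N (left out, the last holds). Time passes only in rows, so rows that do not move let the fingers close. It gives the time, the measured TCP pose, the force and the opening at its end, in the units of the state.
- robot.get_obs(): the state, without advancing time (a new reading comes with each control period).
- robot.camera(name): name is "side" or "top"; returns the picture (480x640x3 uint8, red, green, blue); there is no depth.
- robot.camera_model(name): a dict with "fx", "fy", "cx", "cy" (pixels), "R" (3x3) and "t" (3): a world point X has camera coordinates R X + t. Camera axes: x right, y down, z forward; pixel columns grow to the right and rows downward; lengths in m; the calibration is good to about 2 mm. A picture is of the moment at which its call begins. camera_model takes no time and is no camera call.
- robot.hand_in(): hands the job in, once; it reports no verdict.
The state is a dict: "time": time; "q": joint angles; "joint_velocities": joint speeds; "joint_torque": joint torques, N m; "position": TCP position; "tool_rot": TCP orientation; "ft_force": force on the tool from outside, world axes, zero at the start; "moment": the same for the moment, N m; "grip_width": finger opening in m.
Only numpy, scipy, OpenCV 4.12 (cv2) and the standard library are available. Lean on these libraries where they do the work, as an engineer would, in place of code of your own. Each camera call takes 0.05 s, during which the arm holds its last target. There are 200 camera calls.

## Working session

There is one attempt and no reset: what is moved stays moved. The work goes in short steps, Python scripts to look and compute and a tool call to move; the robot and the scene stay as the last step left them, time stands still between calls to the robot, and variables do not carry over. Pictures are saved under pics/ and viewed, on a budget of 10 in all, crops included, one or two more only if the job needs it, and the job is handed in when it is done.

Besides the shell and the picture viewer there is one more tool, called after "Request:" in YAML: its name, and indented under it one key for each argument. carry_out: Moves the arm, as the interface text tells. Its arguments: {"type":"object","properties":{"commands":{"type":"array"},"force":{"type":"number"}},"required":["commands"]}

```bash
mkdir -p pics
python3 - <<'E'
from rig import robot
import cv2,numpy as np
for n in("side","top"):
    im=robot.camera(n); cv2.imwrite(f"pics/{n}0.png",im[:,:,::-1]); m=robot.camera_model(n)
    print(n,m["fx"],m["cx"],m["cy"],"C",-np.array(m["R"]).T@m["t"]); print(np.round(m["R"],3))
print(robot.get_obs())
E
```

```text
side 585.2076470384767 321.33016313859156 236.05821008136587 C [-0.05997415 -1.0690274   1.18301839]
[[ 0.885 -0.465  0.016]
 [-0.301 -0.599 -0.742]
 [ 0.354  0.652 -0.67 ]]
top 615.9864905987957 325.2080305283617 235.70314295441406 C [ 0.37119763 -0.01420901  1.74755116]
[[ 0.01  -1.     0.01 ]
 [-0.996 -0.011 -0.084]
 [ 0.084 -0.009 -0.996]]
{'time': 0.1, 'q': array([ 1.08248563e+00,  5.28370445e-01,  1.43375459e+00, -3.08472462e-05,
        1.18140278e+00, -1.78494985e-01]), 'joint_velocities': array([-0.00154355, -0.00437257, -0.0033098 , -0.00055027, -0.0002607 ,
        0.00081086]), 'joint_torque': array([-7.91542243e-04, -4.40986919e+01, -1.77149427e+01,  6.34664716e-02,
        5.34954749e-02, -6.61244644e-05]), 'position': array([0.19021905, 0.59466673, 0.22167741]), 'tool_rot': array([ 0.10844488,  0.6988544 , -0.1097445 ,  0.69842565]), 'ft_force': array([ 0.57813638, -0.31029185, -0.79394651]), 'moment': array([ 0.02388996, -0.02512309, -0.0072657 ]), 'grip_width': 0.08704700515011417}
```

View pics/side0.png

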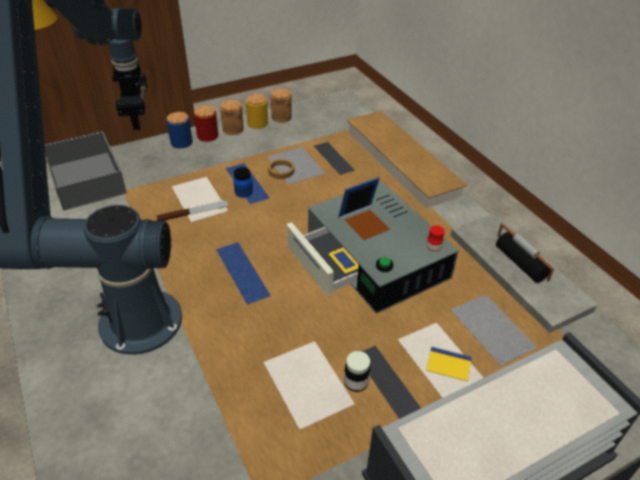

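View pics/top0.png

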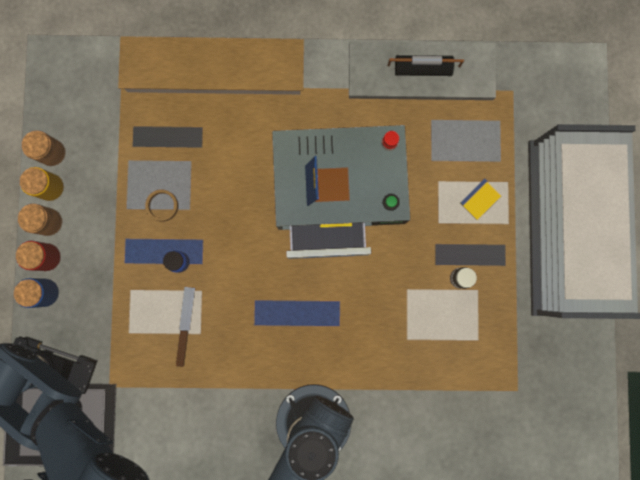

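```bash
cat > h.py <<'E'
import cv2,numpy as np
from rig import robot
CM={n:robot.camera_model(n) for n in("side","top")}
def ray(n,p):
    m=CM[n];R=np.array(m["R"]);d=R.T@np.array([(p[0]-m["cx"])/m["fx"],(p[1]-m["cy"])/m["fy"],1]);return -R.T@np.array(m["t"]),d/np.linalg.norm(d)
def plane(n,p,z):
    c,d=ray(n,p);return c+d*(z-c[2])/d[2]
def tri(ps,pt):
    c1,d1=ray("side",ps);c2,d2=ray("top",pt)
    s=np.linalg.lstsq(np.c_[d1,-d2],c2-c1,rcond=None)[0];a=c1+s[0]*d1;b=c2+s[1]*d2
    return (a+b)/2,np.linalg.norm(a-b)
def proj(n,X):
    m=CM[n];x=np.array(m["R"])@X+m["t"];return np.array([m["fx"]*x[0]/x[2]+m["cx"],m["fy"]*x[1]/x[2]+m["cy"]])
def cnt(mask,roi):
    M=np.zeros(mask.shape,np.uint8);x0,y0,x1,y1=roi;M[y0:y1,x0:x1]=mask[y0:y1,x0:x1]
    return max(cv2.findContours(M,cv2.RETR_EXTERNAL,cv2.CHAIN_APPROX_NONE)[0],key=cv2.contourArea)
def cen(c):
    m=cv2.moments(c);return np.array([m["m10"],m["m01"]])/m["m00"]
E
python3 - <<'E'
from h import *
np.set_printoptions(precision=4,suppress=True)
S=cv2.imread("pics/side0.png");T=cv2.imread("pics/top0.png")
hs={ "side":cv2.cvtColor(S,cv2.COLOR_BGR2HSV),"top":cv2.cvtColor(T,cv2.COLOR_BGR2HSV)}
for n,pts in(("top",[(290,170),(380,160),(330,254),(312,180),(391,202)]),("side",[(340,225),(400,225),(310,255),(360,200),(384,264)])):
    for p in pts: print(n,p,hs[n][p[1],p[0]])
rois={"side":(365,250,405,280),"top":(378,190,405,213)}
g={}
for n in hs:
    h=hs[n];c=cnt(((h[...,0]>45)&(h[...,0]<80)&(h[...,1]>120)&(h[...,2]>70)).astype(np.uint8),rois[n]);g[n]=cen(c);print(n,"btn",g[n],cv2.contourArea(c))
print("button",tri(g["side"],g["top"]))
# white panel
h=hs["top"];c=cnt(((h[...,1]<45)&(h[...,2]>130)).astype(np.uint8),(280,235,380,265));b=cv2.boxPoints(cv2.minAreaRect(c));print("panel box",b)
for p in b: print(plane("top",p,.1))
a=h[170,290].astype(int);m=(abs(h.astype(int)-a)<[12,40,25]).all(2).astype(np.uint8)
c=cnt(m,(262,115,420,240));r=cv2.minAreaRect(c);print(r);q=cv2.approxPolyDP(cv2.convexHull(c),4,True)[:,0];print(q)
for p in q: print(p,plane("top",p,.11))
h=hs["side"];c=cnt(((h[...,0]>100)&(h[...,0]<130)&(h[...,1]>90)).astype(np.uint8),(330,170,390,222));print("hatch side",cv2.approxPolyDP(cv2.convexHull(c),2,True)[:,0].tolist())
h=hs["top"];c=cnt(((h[...,0]>100)&(h[...,0]<130)&(h[...,1]>90)).astype(np.uint8),(300,150,330,210));print("hatch top",cv2.approxPolyDP(cv2.convexHull(c),2,True)[:,0].tolist())
v=np.hstack([cv2.resize(S[160:310,280:470],None,fx=2.1,fy=2.1,interpolation=3),cv2.resize(T[110:260,262:420],(380,315),interpolation=3)]);cv2.imwrite("pics/crop0.png",v)
E
```

```text
top (290, 170) [ 72  23 111]
top (380, 160) [ 68  19 110]
top (330, 254) [ 39  10 183]
top (312, 180) [113  67  61]
top (391, 202) [ 64 138 140]
side (340, 225) [ 68  24 116]
side (400, 225) [ 71  18 114]
side (310, 255) [ 35  24 118]
side (360, 200) [ 0  0 13]
side (384, 264) [ 66 187 116]
side btn [384.4923 261.2795] 65.0
top btn [391.06   200.9733] 75.0
button (array([ 0.6005, -0.2015,  0.1276]), np.float64(0.003936972430771439))
panel box [[287. 235.]
 [370. 235.]
 [370. 257.]
 [287. 257.]]
[0.511  0.0737 0.1   ]
[ 0.5134 -0.1491  0.1   ]
[ 0.4543 -0.1493  0.1   ]
[0.452  0.0728 0.1   ]
((340.3240051269531, 177.14273071289062), (96.4950180053711, 131.6970672607422), 87.20729064941406)
[[403 127]
 [407 219]
 [288 228]
 [277 223]
 [275 160]
 [280 147]
 [309 131]]
[403 127] [ 0.8074 -0.2367  0.11  ]
[407 219] [ 0.5566 -0.2473  0.11  ]
[288 228] [0.529  0.0708 0.11  ]
[277 223] [0.542  0.1004 0.11  ]
[275 160] [0.7126 0.1086 0.11  ]
[280 147] [0.7483 0.0957 0.11  ]
[309 131] [0.7932 0.018  0.11  ]
hatch side [[377, 179], [369, 204], [339, 215], [347, 189]]
hatch top [[315, 156], [317, 198], [314, 197]]
```

View pics/crop0.png

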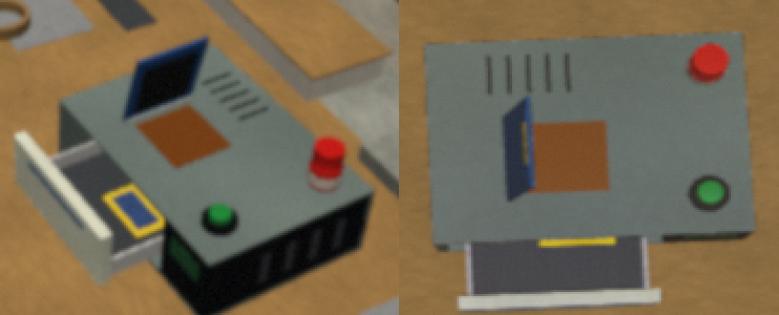

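Run:
```python
from h import *
np.set_printoptions(precision=4,suppress=True)
P=[plane("top",p,.11) for p in[(273.2,130.5),(405,125.7),(409.6,220.5),(277.4,226.7)]]
print(np.array(P)); print("c",np.mean(P,0)); 
for i,j,e in((0,3,-1),(1,2,-1)):
    d=P[i]-P[j];print("yaw x-edge",np.arctan2(d[1],d[0]),np.linalg.norm(d))
for i,j in((0,1),(3,2)):
    d=P[i]-P[j];print("yaw y-edge",np.arctan2(-d[0],d[1]),np.linalg.norm(d))
A=[plane("top",p,.1) for p in[(287.4,255.5),(370.5,251.5)]];d=A[0]-A[1];print("panel",A,np.arctan2(-d[0],d[1]),np.linalg.norm(d))
f1=tri((377,179),(316,156.7));f2=tri((347,189),(317.7,200.5));h1=tri((369,204),(306.1,163.8));h2=tri((339,215),(307.3,205.2))
for k in(f1,f2,h1,h2):print(k)
d=(f1[0]+f2[0]-h1[0]-h2[0])/2;print("hatch ang",np.arctan2(d[2],-d[1]),np.linalg.norm(d))
for w in(.04,.05,.06):
  pass
yaw=0.05;R=np.array([[np.cos(yaw),-np.sin(yaw)],[np.sin(yaw),np.cos(yaw)]])
c=np.mean(P,0)[:2]
for n,v in(("hinge",(-.025,.09)),("btn",(-.08,-.13)),("drawer shut",(-.148,.042))):print(n,c+R@v)
# side panel ends from crop
for p,t in(((280+18/2.1,160+135/2.1),(287.4,255.5)),((280+107/2.1,160+240/2.1),(370.5,251.5))):print("panel tri",tri(p,t))
```

```text
[[ 0.7934  0.1148  0.11  ]
 [ 0.8111 -0.2421  0.11  ]
 [ 0.5527 -0.2542  0.11  ]
 [ 0.5321  0.0991  0.11  ]]
c [ 0.6723 -0.0706  0.11  ]
yaw x-edge 0.05982697414898986 0.26174900682801056
yaw x-edge 0.04671104023693511 0.258732610306795
yaw y-edge 0.04953905870923379 0.35737556029134704
yaw y-edge 0.05802471572630589 0.35396380026743895
panel [array([0.456 , 0.0718, 0.1   ]), array([ 0.469 , -0.1506,  0.1   ])] 0.058610236338926966 0.22282685031533392
(array([ 0.6946, -0.001 ,  0.2264]), np.float64(0.0072876484481146754))
(array([ 0.5884, -0.0091,  0.2329]), np.float64(0.004370988137934917))
(array([0.6967, 0.0268, 0.1177]), np.float64(0.010682375979627115))
(array([0.5885, 0.0202, 0.1209]), np.float64(0.001916821162466244))
hatch ang 1.317308408139143 0.11401172129634175
hinge [0.6429 0.018 ]
btn [ 0.5989 -0.2044]
drawer shut [ 0.5224 -0.0361]
panel tri (array([0.4553, 0.0723, 0.0976]), np.float64(0.001822895975313096))
panel tri (array([ 0.4696, -0.1512,  0.0938]), np.float64(0.0003359065312573955))
```

```bash
cat >> h.py <<'E'
from scipy.spatial.transform import Rotation as Ro
YAW=.054;C=np.array([.6723,-.0706,0]);U=Ro.from_euler("z",YAW).as_matrix()
def go(*targets):
    "unit-frame targets -> successive tool shifts (mm) for fixed orientation"
    o=robot.get_obs();R=Ro.from_quat(o["tool_rot"]).as_matrix();p=np.array(o["position"])
    print("t",o["time"],"pos u",np.round(U.T@(p-C),4),"F u",np.round(U.T@o["ft_force"],1),"toolx",np.round(U.T@R[:,0],3),"twist err",np.round(np.degrees(np.arctan2((U.T@R)[0,1],-(U.T@R)[1,1])),2),"q",np.round(o["q"],2),"w",round(o["grip_width"],3))
    for t in targets:
        P=C+U@np.array(t);print(t,"world",np.round(P,3),"shift mm",np.round(R.T@(P-p)*1000,1));p=P
E
python3 -c "
from h import *
np.set_printoptions(suppress=True,precision=3)
R=Ro.from_quat(robot.get_obs()['tool_rot']).as_matrix();print(R)
go((-.255,.04,.22),(-.255,.04,.065))"
```

```text
[[-0.001  0.305  0.952]
 [-0.002  0.952 -0.305]
 [-1.    -0.002 -0.   ]]
t 0.1 pos u [-0.446  0.69   0.222] F u [ 0.6 -0.3 -0.8] toolx [-0.001 -0.002 -1.   ] twist err 159.16 q [ 1.08  0.53  1.43 -0.    1.18 -0.18] w 0.087
(-0.255, 0.04, 0.22) world [ 0.416 -0.044  0.22 ] shift mm [   2.6 -540.   409.4]
(-0.255, 0.04, 0.065) world [ 0.416 -0.044  0.065] shift mm [155.    0.3   0. ]
```

Request:
carry_out:
  commands:
    - [[0,0,-25,20,-7],[0,0,-25,20,-7],[0,0,-25,20,-6.8]]
  force: 20

```text
time: 0.35
position: [0.2327, 0.5127, 0.2198]
tool_rot: [-0.025, 0.707, 0.025, 0.706]
ft_force: [-0.2, -1.2, 0.5]
grip_width: 0.0747
```

```bash
python3 -c "
from h import *
go((-.255,.04,.22),(-.255,.04,.065))"
```

```text
t 0.35 pos u [-0.4074  0.6062  0.2198] F u [-0.3 -1.2  0.5] toolx [-0.002  0.001 -1.   ] twist err -179.05 q [ 0.94  0.45  1.59  0.    1.1  -0.7 ] w 0.075
(-0.255, 0.04, 0.22) world [ 0.416 -0.044  0.22 ] shift mm [  -1.3 -568.7  143. ]
(-0.255, 0.04, 0.065) world [ 0.416 -0.044  0.065] shift mm [155.   -0.2   0.4]
```

Request:
carry_out:
  commands:
    - [[0,0,-38,14,0],[0,0,-38,14,0],[0,0,-38,14,0],[0,0,-38,14,0],[0,0,-38,14,0],[0,0,-38,14,0],[0,0,-38,14,0],[0,0,-38,14,0]]

```text
time: 1.02
position: [0.3688, 0.209, 0.2171]
tool_rot: [-0.03, 0.708, 0.03, 0.705]
ft_force: [0.6, 0.2, 1.2]
grip_width: 0.0213
```

```bash
python3 -c "
from h import *
go((-.255,.04,.22),(-.255,.04,.065))"
```

```text
t 1.0167 pos u [-0.288   0.2956  0.2171] F u [0.6 0.2 1.2] toolx [-0.003  0.001 -1.   ] twist err -178.28 q [ 0.25  0.27  1.92  0.    0.96 -1.41] w 0.021
(-0.255, 0.04, 0.22) world [ 0.416 -0.044  0.22 ] shift mm [  -3.2 -256.5   25.3]
(-0.255, 0.04, 0.065) world [ 0.416 -0.044  0.065] shift mm [ 1.55e+02 -1.00e-01  5.00e-01]
```

Request:
carry_out:
  commands:
    - [[0,0,-37,4,0.6],[0,0,-37,4,0.6],[0,0,-37,4,0.5],[0,0,-37,4,0],[0,0,-37,4,0],[0,0,-37,4,0],[0,0,-34,3,0],[0,0,0,0,0]]

```text
time: 1.68
position: [0.416, -0.0643, 0.217]
tool_rot: [-0.017, 0.706, 0.015, 0.708]
ft_force: [1.3, 0.3, 0.0]
grip_width: 0.0004
```

```bash
python3 -c "
from h import *
go((-.255,.04,.22),(-.255,.04,.065))"
```

```text
t 1.6833 pos u [-0.2556  0.0201  0.217 ] F u [1.3 0.3 0. ] toolx [ 0.003 -0.003 -1.   ] twist err 179.5 q [-0.42  0.26  1.93 -0.    0.95 -2.03] w 0.0
(-0.255, 0.04, 0.22) world [ 0.416 -0.044  0.22 ] shift mm [-3.1 19.9  0.4]
(-0.255, 0.04, 0.065) world [ 0.416 -0.044  0.065] shift mm [155.    0.4  -0.4]
```

Request:
carry_out:
  commands:
    - [[0,35,5,0,0],[0,35,5,0,0],[0,35,5,0,0],[0,30,0,0,0],[0,12,0,0,0],[0,0,0,0,0]]

```text
time: 2.18
position: [0.4212, -0.0537, 0.0668]
tool_rot: [-0.015, 0.702, 0.01, 0.712]
ft_force: [0.1, 0.5, -0.5]
grip_width: 0.0004
```

```bash
python3 -c "
from h import *
go((-.158,.04,.065))"
```

```text
t 2.1833 pos u [-0.2498  0.0304  0.0668] F u [ 0.2  0.5 -0.5] toolx [ 0.014 -0.008 -1.   ] twist err 178.92 q [-0.39  0.57  2.07 -0.    0.49 -1.99] w 0.0
(-0.158, 0.04, 0.065) world [ 0.512 -0.039  0.065] shift mm [ 3.  11.3 91.6]
```

Request:
carry_out:
  commands:
    - [[0,0,1,14,0],[0,0,1,14,0],[0,0,1,10,0],[0,0,1,10,0],[0,0,1,10,0],[0,0,1,10,0],[0,0,1,8,0],[0,0,1,6,0]]

```text
time: 2.85
position: [0.4979, -0.0379, 0.0682]
tool_rot: [-0.015, 0.709, 0.013, 0.705]
ft_force: [-1.0, -1.3, -0.4]
grip_width: 0.0005
```

```bash
python3 -c "
from h import *
go((-.158,.04,.065))"
```

```text
t 2.85 pos u [-0.1724  0.0421  0.0682] F u [-1.1 -1.2 -0.4] toolx [-0.005 -0.002 -1.   ] twist err 179.13 q [-0.3   0.62  1.87 -0.01  0.66 -1.9 ] w 0.001
(-0.158, 0.04, 0.065) world [ 0.512 -0.039  0.065] shift mm [ 3.1 -1.9 14.4]
```

Request:
carry_out:
  commands:
    - [[0,0,0,5,0],[0,0,0,5,0],[0,0,0,5,0],[0,0,0,4,0],[0,0,0,4,0]]

```text
time: 3.27
position: [0.5131, -0.0357, 0.0677]
tool_rot: [-0.015, 0.717, 0.015, 0.697]
ft_force: [-9.9, -4.9, 5.1]
grip_width: 0.0006
```

```bash
python3 -c "
from h import *
go((-.158,.04,.065))"
```

```text
t 3.2667 pos u [-0.1571  0.0434  0.0677] F u [-10.2  -4.3   5.1] toolx [-0.028  0.001 -1.   ] twist err 179.4 q [-0.28  0.64  1.81 -0.01  0.72 -1.89] w 0.001
(-0.158, 0.04, 0.065) world [ 0.512 -0.039  0.065] shift mm [ 2.7 -3.4 -0.8]
```

Request:
carry_out:
  commands:
    - [[0,0,0,5,0],[0,0,0,4,0],[0,0,0,3,0]]

```text
time: 3.52
position: [0.512, -0.0347, 0.0668]
tool_rot: [-0.016, 0.727, 0.018, 0.686]
ft_force: [-6.4, -3.0, 4.2]
grip_width: 0.0007
```

Request:
carry_out:
  commands:
    - [[0,0,0,-15,0],[0,0,0,-25,0],[0,0,0,-10,0],[0,-35,0,0,0],[0,-35,0,0,0],[0,-35,0,0,0],[0,-35,0,0,0],[0,-30,0,0,0]]

```text
time: 4.18
position: [0.4732, -0.0368, 0.2406]
tool_rot: [-0.011, 0.727, 0.018, 0.686]
ft_force: [0.2, -0.1, 0.1]
grip_width: 0.0004
```

Run:
```python
from h import *
import cv2
S=cv2.cvtColor(robot.camera("side"),4)[150:310,270:470];T=cv2.cvtColor(robot.camera("top"),4)[100:260,252:430]
cv2.imwrite("pics/d1.png",np.hstack([cv2.resize(S,(400,320),interpolation=2),cv2.resize(T,(356,320),interpolation=2)]))
go((-.2,.15,.24),(-.025,.15,.24),(-.025,.15,.205))
```

```text
t 4.2833 pos u [-0.1932  0.0432  0.2435] F u [ 1.3  0.5 -0.5] toolx [-0.047  0.007 -0.999] twist err 179.25 q [-0.31  0.32  1.73 -0.01  1.13 -1.91] w 0.001
(-0.2, 0.15, 0.24) world [0.464 0.068 0.24 ] shift mm [  4.6 106.7  -8. ]
(-0.025, 0.15, 0.24) world [0.639 0.078 0.24 ] shift mm [ -8.3   2.3 174.8]
(-0.025, 0.15, 0.205) world [0.639 0.078 0.205] shift mm [35.  -0.2  1.7]
```

View pics/d1.png

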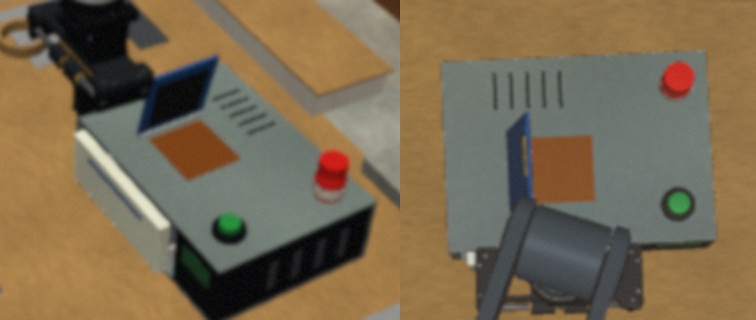

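Request:
carry_out:
  commands:
    - [[0,0,36,0,0],[0,0,36,0,0],[0,0,30,5,0],[0,0,5,35,0],[0,-2,0,35,0],[0,-2,0,35,0],[0,-2,0,35,0],[0,0,0,20,0]]

```text
time: 4.95
position: [0.6434, 0.0821, 0.2421]
tool_rot: [-0.01, 0.721, 0.016, 0.693]
ft_force: [0.0, -0.7, 0.5]
grip_width: 0.0008
```

```bash
python3 -c "
from h import *
go((-.025,.15,.24),(-.025,.15,.205))"
```

```text
t 4.95 pos u [-0.0206  0.1541  0.2421] F u [ 0.  -0.7  0.5] toolx [-0.039  0.01  -0.999] twist err 178.99 q [-0.05  0.56  1.32  0.01  1.31 -1.66] w 0.001
(-0.025, 0.15, 0.24) world [0.639 0.078 0.24 ] shift mm [ 2.3 -4.2 -4.2]
(-0.025, 0.15, 0.205) world [0.639 0.078 0.205] shift mm [35.  -0.3  1.4]
```

Request:
carry_out:
  commands:
    - [[0,25,-10,-2,0],[0,12,-20,-2,0],[0,0,-20,0,0],[0,0,-8,0,0],[0,2,-10,0,0],[0,4,-10,0,0],[0,4,-10,0,0],[0,5,-8,0,0]]

```text
time: 5.62
position: [0.6516, -0.0112, 0.1817]
tool_rot: [-0.008, 0.717, 0.02, 0.697]
ft_force: [0.4, 1.3, 2.3]
grip_width: 0.0003
```

```bash
python3 -c "
from h import *
go((-.025,.036,.178),(-.025,.02,.1545),(-.025,.013,.137),(-.025,.01,.118))"
```

```text
t 5.6167 pos u [-0.0174  0.0604  0.1817] F u [0.5 1.3 2.3] toolx [-0.027  0.018 -0.999] twist err 179.2 q [-0.19  0.62  1.38  0.01  1.17 -1.81] w 0.0
(-0.025, 0.036, 0.178) world [ 0.645 -0.036  0.178] shift mm [  3.5 -24.6  -7.1]
(-0.025, 0.02, 0.1545) world [ 0.646 -0.052  0.154] shift mm [ 23.2 -16.4   0.9]
(-0.025, 0.013, 0.137) world [ 0.647 -0.059  0.137] shift mm [17.4 -7.3  0.6]
(-0.025, 0.01, 0.118) world [ 0.647 -0.062  0.118] shift mm [18.9 -3.3  0.6]
```

Request:
carry_out:
  commands:
    - [[0,2,-12,-2,0],[0,4,-12,-2,0],[0,8,-7,0,0],[0,9,-6,0,0],[0,9,-4,0,0],[0,9,-3,0,0],[0,8,-2,0,0],[0,5,0,0,0]]

```text
time: 6.28
position: [0.6486, -0.0631, 0.1222]
tool_rot: [-0.008, 0.715, 0.019, 0.699]
ft_force: [0.4, -0.5, 2.0]
grip_width: 0.0003
```

```bash
python3 -c "
from h import *
go((-.025,.01,.118))"
```

```text
t 6.2833 pos u [-0.0232  0.0088  0.1222] F u [ 0.4 -0.5  2. ] toolx [-0.023  0.016 -1.   ] twist err 179.11 q [-0.27  0.69  1.43  0.01  1.05 -1.89] w 0.0
(-0.025, 0.01, 0.118) world [ 0.647 -0.062  0.118] shift mm [ 4.2  1.1 -1.7]
```

Request:
carry_out:
  commands:
    - [[0,4,0,0,0],[0,4,0,0,0],[0,4,0,0,0],[0,4,0,0,0]]

```text
time: 6.62
position: [0.6487, -0.0633, 0.1182]
tool_rot: [-0.01, 0.715, 0.019, 0.699]
ft_force: [-4.6, -0.0, 17.5]
grip_width: 0.0007
```

Request:
carry_out:
  commands:
    - [[0,4,0,0,0],[0,3,0,0,0],[0,-20,0,0,0],[0,-35,0,0,0],[0,-35,0,0,0],[0,-35,0,0,0],[0,0,35,-20,0],[0,0,35,-20,0]]

```text
time: 7.28
position: [0.6101, 0.0, 0.2484]
tool_rot: [-0.012, 0.714, 0.016, 0.699]
ft_force: [0.3, -0.4, -0.1]
grip_width: 0.0003
```

Request:
carry_out:
  commands:
    - [[0,0,35,-38,0],[0,0,35,-38,0],[0,0,35,-38,0],[0,0,35,-20,0],[0,0,35,0,0],[0,0,10,0,0]]

```text
time: 7.78
position: [0.4801, 0.1679, 0.2512]
tool_rot: [-0.014, 0.715, 0.016, 0.699]
ft_force: [1.0, 0.3, -0.2]
grip_width: 0.0002
```

Run:
```python
from h import *
np.set_printoptions(precision=4,suppress=True)
s=cv2.cvtColor(robot.camera("side"),4);t=cv2.cvtColor(robot.camera("top"),4)
cv2.imwrite("pics/s2.png",s);cv2.imwrite("pics/t2.png",t)
S=s[150:310,270:470];T=t[100:260,252:430]
cv2.imwrite("pics/d2.png",np.hstack([cv2.resize(S,(400,320),interpolation=2),cv2.resize(T,(356,320),interpolation=2)]))
go((-.08,-.13,.20),(-.08,-.13,.135))
for n in("side","top"):
  for v in((-.148,.155,.1),(-.148,-.071,.1),(-.08,.09,.118),(.03,.09,.118),(.03,-.03,.118),(-.08,-.03,.118),(-.08,-.13,.127)):
    print(n,v,proj(n,C+U@np.array(v)))
```

```text
t 7.8833 pos u [-0.1781  0.2465  0.2509] F u [ 0.1  0.9 -0. ] toolx [-0.022  0.002 -1.   ] twist err 179.38 q [ 0.11  0.34  1.67  0.    1.15 -1.51] w 0.001
(-0.08, -0.13, 0.2) world [ 0.599 -0.205  0.2  ] shift mm [  47.9 -375.5  103.3]
(-0.08, -0.13, 0.135) world [ 0.599 -0.205  0.135] shift mm [65.  -0.1  1.4]
side (-0.148, 0.155, 0.1) [307.523  216.6037]
side (-0.148, -0.071, 0.1) [350.3657 264.9623]
side (-0.08, 0.09, 0.118) [339.9149 216.9393]
side (0.03, 0.09, 0.118) [372.1058 204.7665]
side (0.03, -0.03, 0.118) [396.7138 228.5687]
side (-0.08, -0.03, 0.118) [363.6412 241.9751]
side (-0.08, -0.13, 0.127) [385.5448 262.2762]
top (-0.148, 0.155, 0.1) [286.1143 233.0856]
top (-0.148, -0.071, 0.1) [370.1627 229.4684]
top (-0.08, 0.09, 0.118) [309.1492 206.048 ]
top (0.03, 0.09, 0.118) [307.4304 165.3513]
top (0.03, -0.03, 0.118) [352.1351 163.4921]
top (-0.08, -0.03, 0.118) [354.102  204.1388]
top (-0.08, -0.13, 0.127) [391.8921 202.0842]
```

View pics/d2.png

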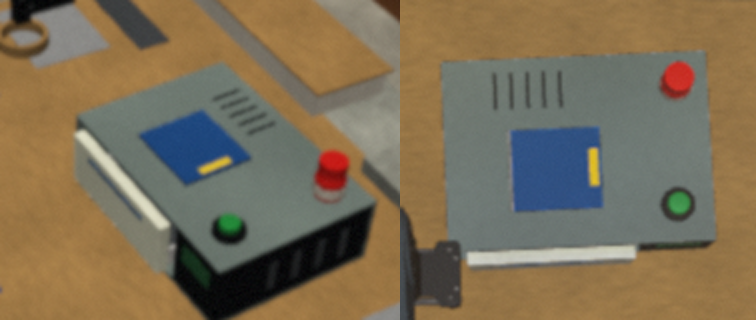

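Request:
carry_out:
  commands:
    - [[0,0,-37,10,0],[0,0,-37,10,0],[0,0,-37,10,0],[0,0,-37,12,0],[0,0,-37,12,0],[0,0,-37,12,0],[0,0,-37,12,0],[0,0,-37,12,0]]

```text
time: 8.55
position: [0.5877, -0.1385, 0.2464]
tool_rot: [-0.021, 0.716, 0.018, 0.698]
ft_force: [2.2, -0.0, -0.5]
grip_width: 0.0005
```

```bash
python3 -c "
from h import *
go((-.079,-.129,.20),(-.079,-.129,.135))"
```

```text
t 8.55 pos u [-0.0881 -0.0632  0.2464] F u [ 2.2 -0.1 -0.5] toolx [-0.025 -0.003 -1.   ] twist err -179.94 q [-0.41  0.48  1.44 -0.01  1.24 -2.03] w 0.0
(-0.079, -0.129, 0.2) world [ 0.6   -0.204  0.2  ] shift mm [ 46.3 -65.7  10.2]
(-0.079, -0.129, 0.135) world [ 0.6   -0.204  0.135] shift mm [65.   0.2  1.6]
```

Request:
carry_out:
  commands:
    - [[0,5,-25,5,0],[0,10,-22,3,0],[0,20,-6,2,0],[0,25,0,0,0],[0,20,0,0,0],[0,20,0,0,0],[0,0,0,0,0]]

```text
time: 9.13
position: [0.6014, -0.2266, 0.1401]
tool_rot: [-0.019, 0.714, 0.005, 0.7]
ft_force: [-0.1, -0.0, -1.2]
grip_width: 0.0005
```

```bash
python3 -c "
from h import *
go((-.079,-.129,.135),(-.079,-.129,.121))"
```

```text
t 9.1333 pos u [-0.0792 -0.152   0.1401] F u [-0.1 -0.  -1.2] toolx [-0.02  -0.019 -1.   ] twist err 178.8 q [-0.52  0.65  1.45 -0.03  1.05 -2.11] w 0.0
(-0.079, -0.129, 0.135) world [ 0.6   -0.204  0.135] shift mm [ 4.7 23.1 -0.2]
(-0.079, -0.129, 0.121) world [ 0.6   -0.204  0.121] shift mm [14.   0.3  0.3]
```

Request:
carry_out:
  commands:
    - [[0,0,12,0,0],[0,0,8,0,0],[0,0,0,0,0],[0,0,0,0,0]]

```text
time: 9.47
position: [0.6005, -0.2089, 0.1403]
tool_rot: [-0.018, 0.714, 0.003, 0.7]
ft_force: [-0.6, -0.8, 0.4]
grip_width: 0.0008
```

```bash
python3 -c "
from h import *
go((-.079,-.129,.135),(-.079,-.129,.121))"
```

```text
t 9.4667 pos u [-0.0791 -0.1342  0.1403] F u [-0.7 -0.8  0.4] toolx [-0.02 -0.02 -1.  ] twist err 178.61 q [-0.5   0.64  1.47 -0.03  1.04 -2.08] w 0.001
(-0.079, -0.129, 0.135) world [ 0.6   -0.204  0.135] shift mm [5.2 5.3 0.1]
(-0.079, -0.129, 0.121) world [ 0.6   -0.204  0.121] shift mm [14.   0.3  0.3]
```

Request:
carry_out:
  commands:
    - [[0,5,4,0,0],[0,4,0,0,0],[0,4,0,0,0],[0,4,0,0,0],[0,4,0,0,0]]

```text
time: 9.88
position: [0.6031, -0.2051, 0.1258]
tool_rot: [-0.021, 0.711, 0.002, 0.703]
ft_force: [-8.3, 4.1, 34.3]
grip_width: 0.0004
```

Request:
carry_out:
  commands:
    - [[0,4,0,0,0],[0,4,0,0,0],[0,4,0,0,0]]

```text
time: 10.13
position: [0.603, -0.2051, 0.1261]
tool_rot: [-0.022, 0.71, 0.002, 0.703]
ft_force: [-6.5, 2.4, 20.6]
grip_width: 0.0003
```

Request:
carry_out:
  commands:
    - [[0,-2,0,0,0]]

```text
time: 10.22
position: [0.6029, -0.205, 0.1297]
tool_rot: [-0.023, 0.71, 0.002, 0.704]
ft_force: [-1.4, -0.7, 2.6]
grip_width: 0.0005
```

Request:
carry_out:
  commands:
    - [[0,-2,0,0,0]]

```text
time: 10.3
position: [0.6031, -0.205, 0.1328]
tool_rot: [-0.023, 0.71, 0.001, 0.704]
ft_force: [-1.0, 0.4, 0.2]
grip_width: 0.0008
```

Request:
carry_out:
  commands:
    - [[0,-2,0,0,0]]

```text
time: 10.38
position: [0.6033, -0.205, 0.1349]
tool_rot: [-0.023, 0.71, 0.001, 0.704]
ft_force: [0.3, 0.4, -0.5]
grip_width: 0.0004
```

Request:
carry_out:
  commands:
    - [[0,-2,0,0,0]]

```text
time: 10.47
position: [0.6034, -0.205, 0.1367]
tool_rot: [-0.023, 0.709, 0.001, 0.704]
ft_force: [-0.5, 0.3, -0.1]
grip_width: 0.0006
```

Request:
carry_out:
  commands:
    - [[0,-2,0,0,0]]

```text
time: 10.55
position: [0.6033, -0.2049, 0.1383]
tool_rot: [-0.023, 0.71, 0.001, 0.704]
ft_force: [-0.8, 0.3, 0.4]
grip_width: 0.0003
```

Request:
carry_out:
  commands:
    - [[0,-30,0,0,0],[0,-35,0,0,0],[0,-35,0,0,0],[0,0,0,-35,0],[0,0,0,-35,0],[0,0,0,-35,0],[0,0,0,-20,0],[0,0,0,0,0]]

```text
time: 11.22
position: [0.4773, -0.2063, 0.2389]
tool_rot: [-0.023, 0.711, 0.003, 0.703]
ft_force: [0.2, -0.4, -0.5]
grip_width: 0.0005
```

Run:
```python
from h import *
s=cv2.cvtColor(robot.camera("side"),4);t=cv2.cvtColor(robot.camera("top"),4)
S=s[150:310,270:470];T=t[100:260,252:430]
cv2.imwrite("pics/d3.png",np.hstack([cv2.resize(S,(400,320),interpolation=2),cv2.resize(T,(356,320),interpolation=2)]))
go()
```

```text
t 11.3167 pos u [-0.1984 -0.1262  0.2392] F u [-0.1  0.4  0.4] toolx [-0.007 -0.029 -1.   ] twist err 179.01 q [-0.6   0.37  1.67 -0.03  1.09 -2.2 ] w 0.0
```

View pics/d3.png

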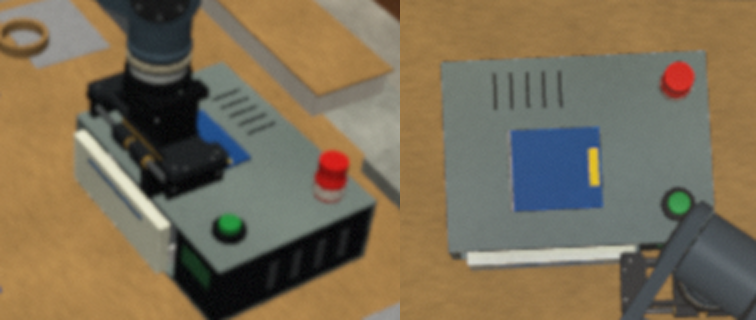

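The last view shows the drawer home (panel outer edge at top-image row about 233, as predicted), the hatch flat, the button back up and the red jar in place. The arm is clear of everything, so I am handing in.

```bash
python3 -c "
from rig import robot
print(robot.hand_in())"
```

```text
the job is handed in; nothing more can be done
None
```

I did the job in the order asked and handed it in at about 11.3 s with the arm clear. No verdict was reported.

- **Drawer:** I pushed it until it stopped against about 10 N, well above its 2 N of friction. The panel's outer face ended at about x = -0.148 in the unit's frame, as it should when shut. The later picture agrees.
- **Hatch:** I pushed it down along its arc to its stop, with 17.5 N and the fingertip at z = 0.118 m. It lies flat in both views.
- **Button:** I pressed it with both shut. It bottomed at z ≈ 0.126 m with 34 N at most and sprang back as I let go (2.6 N at 0.130 m, none at 0.133 m).

**Checks that disagreed:**
- The button's top came out at 0.128 m from the cameras but about 0.132 m by touch.
- The fast free-space moves overshot sideways by about 20 mm. I corrected this before going down on the button, and nothing was touched.

In the last pictures the red jar stands where it was. The plate is hidden in the shut drawer, so I could not check it. I did not measure the other loose items again, but the arm never went near them at their height.

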